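# Mark the balance point of a light bar

### The arm

A 7-joint arm with a two-finger parallel gripper is mounted at the origin on the work surface. World frame = base frame: x ahead of the robot, y to its left, z up, the work surface at z = 0. Lengths are in mm, angles in rad, forces in N, time in s.
With the tool pointing down it reaches from about 425 to 925 mm from the base axis. Payload 6.8 kg.
Tool frame: the origin (TCP) lies at the very end of the fingers, on their centre line; the grasp point (between the pads) lies 19 mm behind it; z points along the fingers, y is the line along which they close (so a half turn about z gives the same grasp; the last joint's range is limited). The gripper opens to 88 mm and grips with 3 to 60 N. Pads are 20 mm wide; open, the fingers measure 115 mm over their backs; the gripper's body (75 mm by 178 mm) begins 61 mm behind the grasp point.
Start: joints at [1.085, 0.477, 0.022, 1.555, -0.011, 1.109, -0.083], TCP at [249.003, -627.412, 192.464] pointing down, gripper open.
Joint ranges: [-2.96, 2.96], [-0.34, 2.1], [-1.41, 1.46], [0.24, 2.44], [-1.37, 4.51], [0.17, 1.92], [-2.96, 2.96]. Speed limits (rad/s): [2.39, 2.39, 3.14, 3.14, 3.14, 3.14, 3.14].

### API

Orientations are given as a unit quaternion [x, y, z, w].
In Python, from cell import robot gives the robot as it stands.
- The arm moves only by the tool send_rows, never from a script. Its argument "deltas" is a list of rows, each an object with "translation": the shift along the tool's x, y, z normalised to -1 to 1, where 1 is 15 cm, a list of three; "turn": the turn, a rotation vector about the tool's x, y, z normalised to -1 to 1, where 1 is 45 degrees, a list of three. A call has 1 to 10 rows; each row shifts and turns the commanded pose from where the row before left it, along the tool's axes as they then stand; what a row does not reach is not made up. A row lasts 1/12 s, in which the tool goes at most 41.7 mm and 7.16 degrees, less where a joint would pass 70% of its speed; a pose out of reach is approached as far as the arm can. A call with a number of a shift or a turn outside -1 to 1 is refused whole. A call with a gripper value outside its range is refused whole. "jaw" is the opening, from 0 (shut) to 1 (fully open), set as the call begins (left out, the last holds). The fingers move at their own pace and stop on an object; the grip force is fixed at half the most. Time passes only in rows, so rows that do not move let the fingers close. It gives the time, the measured TCP pose, the force, the opening and the grip force at its end, in the units of the state.
- robot.get_state(): the state, without advancing time (a new reading comes with each control period).
- robot.get_image(name): name is "scene" or "top"; returns a dict with "img" (480x640x3 uint8, red, green, blue), "depth" (480x640 float32, mm along the optical axis (not along the pixel's ray), 0 where there is no reading), "fx", "fy", "cx", "cy" (pixels), "world_from_camera" (4x4, takes a point from camera to world coordinates). Camera axes: x right, y down, z forward; pixel columns grow to the right and rows downward; lengths in mm; the calibration is good to about 2 mm. A picture is of the moment at which its call begins.
- robot.sign_off(): hands the job in; it is judged then, once.
The state is a dict: "clock": time; "joints": joint angles; "qvel": joint speeds; "tau": joint torques, N m; "tcp_pos": TCP position; "tcp_rot": TCP orientation; "contact_force": force on the tool from outside, world axes, zero at the start; "wrist_torque": the same for the moment, N m; "opening": finger opening in mm; "grip_force": force on a finger pad.
Only numpy, scipy, OpenCV 4.12 (cv2) and the standard library are available. Lean on these libraries where they do the work, as an engineer would, in place of code of your own. Each camera call takes 0.05 s, during which the arm holds its last target. There are 200 camera calls.

### The job

The light bar lies across the desk cradle with its lamp end down. Without lifting it out of the cradle, slide it along until the lamp end tips up and the bar lies level on the cradle by itself. Then gently slide the stop collar along the bar until it rests against the cradle, to mark the balance point, and leave the bar balanced there; do not bear down on the bar or ram the collar into the cradle, and leave the other things on the desk where they are.

Things in the scene. Friction and masses are not known exactly. Their poses are not given: they have to be found in the camera images.
- cradle_top (a point): Centre of the cradle's land, the rubber-lined floor of its U on which the bar rests: the fulcrum, 50 mm above the desk. x is level and points along the bar towards the lamp end, y across the bar, z up. The land is 20 mm long: its edges lie at x = -10 and +10 mm.
- cradle: The cradle, fixed to the desk: a dark U-shaped yoke on a rubber bush, short spigot and 104 mm disc. Origin at the centre of its base; axes as cradle_top. Two upright cheeks, 30 mm long (x from -15 to +15 mm), 8 mm thick, stand 15 mm above the land beside the bar, 1.5 mm play each side. The yoke gives by up to 0.06 rad on the bush, which damps the bar's rocking within 3 s.
- bar_mid (a point): Centre of the light bar's square tube (mid-length, half-way up): dark steel, 20 x 20 mm, 420 mm long. x runs along it towards the lamp end, z is its upper side. At the start it slopes down to the lamp, whose end rests on the desk. Only friction (coefficient 0.48 to 0.72) holds it in the cradle.
- bar: The light bar with lamp and collar, 0.43 to 0.56 kg; origin at the middle of the tube's underside, axes as bar_mid. The lamp's weight is not known, so neither is the balance point: it lies 30 to 80 mm from the tube's middle towards the lamp. Moving the collar 100 mm shifts it by about 3 mm.
- lamp_end (a point): Centre of the far end face of the lamp, 285 mm from bar_mid along the bar. The lamp is a flat black panel, 80 mm along the bar, 80 mm wide, 26 mm thick, white face up, fixed on the tube's end; its underside is 3 mm below the tube's. Same axes as the bar.
- collar_mid (a point): Centre of the stop collar, a black plastic square ring round the tube on the side away from the lamp: 14 mm along the bar, 40 mm wide, 34 mm high (10 mm beyond the tube at each side, 7 mm above and below), small screw head on top. Axes as the bar. It slides stiffly (0.6 N) and stays put. Against the cradle's cheeks its centre is at x = -22 mm from cradle_top.
- bottle: Bystander: small amber glass bottle, 38 mm across, 85 mm high; origin at the centre of its base.
- vase: Bystander: small white vase with dried flowers, 64 mm across, 125 mm high; origin at the centre of its base.
- riser: Bystander: wooden display block with three ring cones, 90 x 130 mm, 70 mm high; origin at the centre of its underside.

How it is judged:
By the outcome, as a careful person would: the job done as asked, in the order asked, and still so for the second after the job is handed in, with the robot touching nothing.
It also fails if it takes over 72 s, if anything falls off the work surface, if the arm or the gripper's body presses on something with over 40 N, if the wrist force passes 120 N, or if a joint passes its speed limit or range.

## Working session

There is one attempt and no reset: what is moved stays moved. The work goes in short steps, Python scripts to look and compute and a tool call to move; the robot and the scene stay as the last step left them, time stands still between calls to the robot, and variables do not carry over. Pictures are saved under pics/ and viewed, at most 10 in all, crops included, and the job is handed in when it is done.

Besides the shell and the picture viewer there is one more tool, called after "Emit:" as name(argument=value, ...), one argument or row to a line, values as JSON. send_rows: Moves the arm, as the interface text tells. Its arguments: {"type":"object","properties":{"deltas":{"type":"array"},"jaw":{"type":"number"}},"required":["deltas"]}

```bash
mkdir -p pics; cat > h.py <<'E'
from cell import robot
import numpy as np, cv2
def shot(n,f):
    d=robot.get_image(n); cv2.imwrite('pics/'+f,cv2.cvtColor(d['img'],cv2.COLOR_RGB2BGR)); return d
def pts(d):
    h,w=d['depth'].shape; v,u=np.mgrid[:h,:w]; z=d['depth'].astype(float)
    c=np.stack([(u-d['cx'])/d['fx']*z,(v-d['cy'])/d['fy']*z,z,np.ones_like(z)],-1)
    return (c@d['world_from_camera'].T)[...,:3]
E
python3 - <<'E'
from h import *
for n in('top','scene'):
    d=shot(n,n+'0.png'); np.savez('/tmp/'+n,**d); print(n,d['fx'],np.round(d['world_from_camera'],3).tolist())
s=robot.get_state(); print(s)
E
```

```text
top 554.3233891361724 [[-0.007, -0.981, 0.193, 423.351], [-1.0, 0.002, -0.027, 38.145], [0.026, -0.193, -0.981, 1205.933], [0.0, 0.0, 0.0, 1.0]]
scene 526.8631240405451 [[-0.1, 0.729, -0.677, 1280.936], [0.995, 0.077, -0.064, 82.214], [0.005, -0.68, -0.733, 769.992], [0.0, 0.0, 0.0, 1.0]]
{'clock': 0.1, 'joints': array([ 1.08491481,  0.47772147,  0.02236897,  1.55635388, -0.01149949,
        1.10931516, -0.08306979]), 'qvel': array([-0.00069183, -0.00113727,  0.00097566, -0.00298686, -0.00076534,
       -0.00153675, -0.00083311]), 'tau': array([ 5.56649829e-03, -5.84085810e+01,  1.54034615e+00, -2.73312306e+01,
       -5.42614097e-02,  1.30496881e-02,  7.02940724e-05]), 'tcp_pos': array([ 248.72582558, -626.85258787,  191.57625751]), 'tcp_rot': array([ 9.82210237e-01,  1.87782730e-01, -2.22120079e-04, -8.04557097e-04]), 'contact_force': array([ 1.1998613 ,  0.37048583, -0.2686813 ]), 'wrist_torque': array([-0.04878026, -0.01587322, -0.09117953]), 'grip_force': 0.0, 'opening': 87.76731508300166}
```

View pics/top0.png

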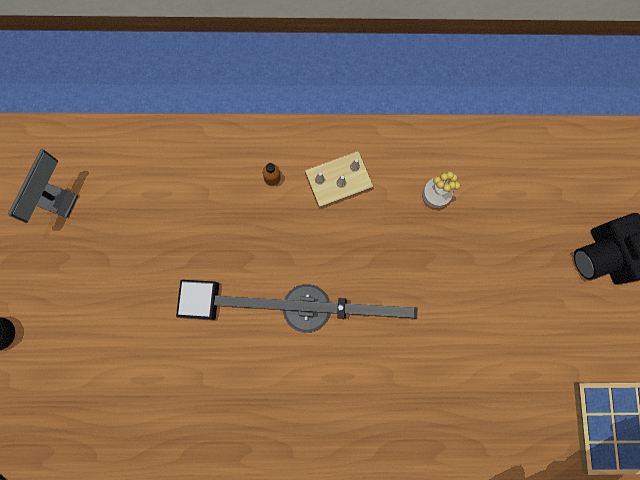

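View pics/scene0.png

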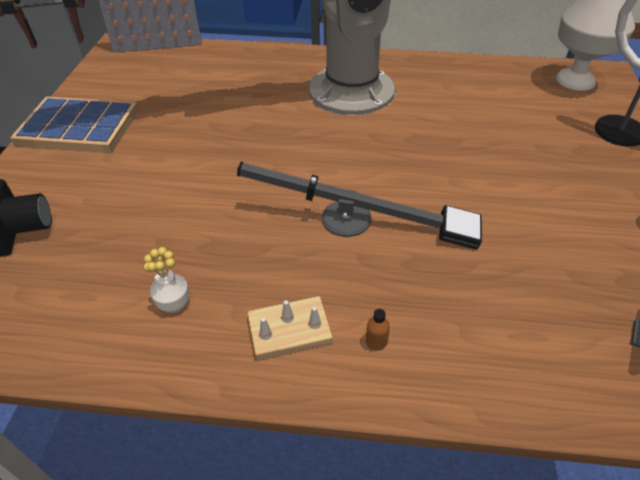

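Top view: lamp at about (197,299), bar tail end at (416,313), cradle disc at (307,308) and collar at (342,308). In the scene view, the lamp (462,226) rests on the desk and the bystanders are well clear of it.

```bash
cat >> h.py <<'E'
def tube(d,P):
    # dark-neutral low-sat pixels above desk in the region
    hsv=cv2.cvtColor(d['img'],cv2.COLOR_RGB2HSV); return hsv
E
python3 - <<'E'
from h import *
d=np.load('/tmp/top.npz'); P=pts(d); hsv=cv2.cvtColor(d['img'],cv2.COLOR_RGB2HSV)
for (u,v) in [(197,299),(181,282),(215,284),(180,317),(214,319),(230,302),(280,305),(307,306),(342,300),(342,308),(380,311),(412,313),(290,320),(307,328),(250,350),(270,170),(340,183),(438,195)]:
    print(u,v,np.round(P[v,u],1),hsv[v,u])
m=((hsv[...,1]<90)&(P[...,2]>0)).astype(np.uint8); m[:260]=0;m[345:]=0;m[:,:150]=0;m[:,450:]=0
n,l,st,c=cv2.connectedComponentsWithStats(m)
k=1+np.argmax(st[1:,4]); print(st[k],c[k])
for u in list(range(176,222,4))+list(range(222,420,6)):
    r=np.where(l[:,u]==k)[0]
    if len(r): print(u,r.min(),r.max(),np.round(P[(r.min()+r.max())//2,u],1))
E
```

```text
197 299 [518.1 260.3  29.6] [105   5 206]
181 282 [554.9 296.9  21.8] [ 99 196  13]
215 284 [548.9 222.6  35.4] [ 0 21 24]
180 317 [480.9 295.1  26.2] [12 87 53]
214 319 [476.7 225.2  19.2] [15 99 31]
230 302 [510.3 189.1  44.3] [105   5 100]
280 305 [502.5  84.7  59.6] [ 90   2 105]
307 306 [499.5  29.3  69. ] [105   5 102]
342 300 [509.7 -40.8  90.4] [120  21  60]
342 308 [493.2 -40.   98.7] [105   7 225]
380 311 [ 486.9 -115.7   98.1] [ 66  11 111]
412 313 [ 482.  -177.4  108.7] [ 90  12 108]
290 320 [474.   65.2  10.6] [ 38   9 115]
307 328 [456.9  29.   11.9] [ 68   9 111]
250 350 [411.9 150.3  -0.9] [ 15 145 157]
270 170 [784.7 106.5  81.4] [ 0 17 61]
340 183 [767.9 -43.9  42.1] [ 11  18 116]
438 195 [ 732.4 -249.9   73.1] [ 25  20 170]
[ 177  280  240   52 4718] [280.97583722 305.11021619]
180 284 317 [516.6 296.9  24.5]
184 281 317 [518.5 288.2  26.1]
188 281 317 [518.  278.7  31.9]
192 281 317 [517.7 269.7  35.2]
196 282 318 [515.7 261.7  33. ]
200 282 318 [515.4 252.6  37.2]
204 282 318 [515.7 245.1  32.4]
208 282 317 [517.1 235.4  40.8]
212 281 318 [517.5 228.   35.3]
216 
[... 439 characters left out ...]
5.5]
294 288 328 [495.9  55.8  65.4]
300 286 331 [495.5  43.6  69.8]
306 285 331 [495.4  31.4  71. ]
312 285 331 [495.3  19.2  71.8]
318 287 328 [496.8   7.1  77.8]
324 292 324 [494.9  -5.1  74.9]
330 303 312 [496.6 -17.1  79.3]
336 303 312 [496.  -28.8  86.8]
342 298 317 [495.1 -39.9 100.2]
348 304 313 [494.1 -53.1  84. ]
354 304 313 [493.6 -64.7  89.9]
360 305 314 [491.5 -76.6  91.1]
366 305 314 [491.2 -88.2  95.3]
372 305 314 [ 491.2 -100.4   93.4]
378 306 315 [ 488.9 -111.7   98.3]
384 306 315 [ 489.1 -124.3   94.3]
390 306 315 [ 488.7 -135.4  100.2]
396 307 316 [ 486.5 -147.1  101.3]
402 307 316 [ 486.4 -159.   102. ]
408 307 317 [ 484.2 -170.   106.5]
414 308 317 [ 483.9 -181.1  110.6]
```

Emit:
send_rows(
  deltas=[
    {"translation": [0,0,0],"turn": [0,0,-0.1575]},
    {"translation": [0,0,0],"turn": [0,0,-0.1575]},
    {"translation": [0,0,0],"turn": [0,0,-0.1575]},
    {"translation": [0,0,0],"turn": [0,0,-0.1575]},
    {"translation": [0,0,0],"turn": [0,0,-0.1575]},
    {"translation": [0,0,0],"turn": [0,0,-0.1575]},
    {"translation": [0,0,0],"turn": [0,0,-0.1575]},
    {"translation": [0,0,0],"turn": [0,0,-0.1575]},
    {"translation": [0,0,0],"turn": [0,0,-0.1575]},
    {"translation": [0,0,0],"turn": [0,0,0]},
  ],
  jaw=0.5,
)

```text
clock: 0.93
tcp_pos: [248.6, -627.1, 191.9]
tcp_rot: [0.733, 0.68, 0.0, -0.0]
contact_force: [-0.2, 0.6, -0.7]
opening: 43.7
grip_force: 0.0
```

Emit:
send_rows(
  deltas=[
    {"translation": [0.232,0.163,0],"turn": [0,0,0]},
    {"translation": [0.232,0.163,0],"turn": [0,0,0]},
    {"translation": [0.232,0.163,0],"turn": [0,0,0]},
    {"translation": [0.232,0.163,0],"turn": [0,0,0]},
    {"translation": [0.232,0.163,0],"turn": [0,0,0]},
    {"translation": [0.232,0.163,0],"turn": [0,0,0]},
    {"translation": [0.232,0.163,0],"turn": [0,0,0]},
    {"translation": [0.232,0.163,0],"turn": [0,0,0]},
    {"translation": [0.232,0.163,0],"turn": [0,0,0]},
    {"translation": [0.232,0.163,0],"turn": [0,0,0]},
  ],
)

```text
clock: 1.77
tcp_pos: [515.7, -304.9, 192.4]
tcp_rot: [0.736, 0.677, -0.0, -0.0]
contact_force: [-0.0, -1.1, -0.0]
opening: 43.6
grip_force: 0.0
```

Emit:
send_rows(
  deltas=[
    {"translation": [0.273,-0.0185,0],"turn": [0,0,0]},
    {"translation": [0.273,-0.0185,0],"turn": [0,0,0]},
    {"translation": [0.273,-0.0185,0],"turn": [0,0,0]},
    {"translation": [0.273,-0.0185,0],"turn": [0,0,0]},
    {"translation": [0.273,-0.0185,0],"turn": [0,0,0]},
    {"translation": [0.273,-0.0185,0],"turn": [0,0,0]},
    {"translation": [0.273,-0.0185,0],"turn": [0,0,0]},
    {"translation": [0.273,-0.0185,0],"turn": [0,0,0]},
  ],
)

```text
clock: 2.43
tcp_pos: [518.4, 23.5, 192.5]
tcp_rot: [0.736, 0.677, -0.0, 0.0]
contact_force: [1.0, 0.6, 1.0]
opening: 43.9
grip_force: 0.0
```

Emit:
send_rows(
  deltas=[
    {"translation": [0.273,-0.0185,0],"turn": [0,0,0]},
    {"translation": [0.273,-0.0185,0],"turn": [0,0,0]},
    {"translation": [0.273,-0.0185,0],"turn": [0,0,0]},
    {"translation": [0.273,-0.0185,0],"turn": [0,0,0]},
    {"translation": [0.273,-0.0185,0],"turn": [0,0,0]},
    {"translation": [0.273,-0.0185,0],"turn": [0,0,0]},
    {"translation": [0.273,-0.0185,0],"turn": [0,0,0]},
    {"translation": [0.273,-0.0185,0],"turn": [0,0,0]},
    {"translation": [0,0,0],"turn": [0,0,0]},
  ],
)

```text
clock: 3.18
tcp_pos: [519.1, 360.0, 192.5]
tcp_rot: [0.733, 0.681, 0.001, -0.003]
contact_force: [-1.1, 0.2, 0.6]
opening: 43.7
grip_force: 0.0
```

Emit:
send_rows(
  deltas=[
    {"translation": [0,0.03,0.25],"turn": [0,0,0]},
    {"translation": [0,0,0.25],"turn": [0,0,0]},
    {"translation": [0,0,0.25],"turn": [0,0,0]},
    {"translation": [0,0,0.25],"turn": [0,0,0]},
    {"translation": [0,0,0.2],"turn": [0,0,0]},
    {"translation": [-0.08,0,0],"turn": [0,0,0]},
    {"translation": [-0.08,0,0],"turn": [0,0,0]},
    {"translation": [0,0,0],"turn": [0,0,0]},
    {"translation": [0,0,0],"turn": [0,0,0]},
  ],
)

```text
clock: 3.93
tcp_pos: [527.3, 325.0, 14.8]
tcp_rot: [0.736, 0.677, 0.002, 0.001]
contact_force: [0.8, -0.4, 0.3]
opening: 43.9
grip_force: 0.0
```

```bash
cat > m.py <<'E'
from h import *
import sys
d=robot.get_image('top'); P=pts(d); np.savez('/tmp/top.npz',**d); hsv=cv2.cvtColor(d['img'],cv2.COLOR_RGB2HSV)
# white panel
w=((hsv[...,1]<40)&(hsv[...,2]>150)).astype(np.uint8); w[:270]=0;w[330:]=0;w[:,:150]=0;w[:,330:]=0
n,l,st,c=cv2.connectedComponentsWithStats(w); k=1+np.argmax(st[1:,4]); Q=P[l==k]
A=np.c_[Q[:,:2],np.ones(len(Q))]; co=np.linalg.lstsq(A,Q[:,2],rcond=None)[0]
print('lamp px',st[k],'centre',Q.mean(0).round(1))
# tube top line: strip of rows
m=((hsv[...,1]<60)&(hsv[...,2]>40)&(P[...,2]>30)).astype(np.uint8); m[:270]=0;m[340:]=0;m[:,:c[k][0].astype(int)+24]=0;m[:,520:]=0
n,l,st,c=cv2.connectedComponentsWithStats(m); k=1+np.argmax(st[1:,4]); T=P[l==k]
px=np.argwhere(l==k)
b=T[np.abs(T[:,1]-30)>58] if 1 else T
f=np.polyfit(b[:,1],b[:,2],1); g=np.polyfit(b[:,1],b[:,0],1)
print('slope down to lamp',-f[0].round(4),'z at 31',np.polyval(f,31).round(1),'yaw',g[0].round(4),'x at 31',np.polyval(g,31).round(1),'tail y',np.percentile(T[:,1],.5).round(1),'px u max',px[:,1].max())
# collar: columns where width enlarged beyond cradle
for u in range(325,480):
    r=px[px[:,1]==u,0]
    a=np.where((d['img'][:,u].max(1)<75)&(P[:,u,2]>45))[0]; a=a[(a>280)&(a<335)]
    if len(a)>3: print('dark',u,a.min(),a.max(),P[a,u].mean(0).round(0))
print(robot.get_state()['tcp_pos'].round(1))
E
python3 m.py
```

```text
lamp px [182 282  31  27 492] centre [531.6 254.3  44. ]
slope down to lamp 0.1808 z at 31 71.3 yaw 0.0782 x at 31 499.9 tail y -183.4 px u max 416
dark 337 308 316 [486. -31.  88.]
dark 338 300 317 [492. -33.  90.]
dark 339 298 317 [494. -35.  90.]
dark 340 298 317 [494. -37.  90.]
dark 341 299 317 [493. -39.  90.]
dark 342 299 318 [492. -41.  90.]
dark 343 299 318 [493. -43.  91.]
dark 344 298 318 [494. -45.  89.]
dark 345 299 318 [493. -48.  74.]
dark 346 300 303 [509. -51.  63.]
dark 414 309 318 [ 481. -181.  109.]
dark 415 308 318 [ 482. -183.  110.]
dark 416 308 318 [ 482. -185.  109.]
[527.2 326.   15. ]
```

Emit:
send_rows(
  deltas=[
    {"translation": [-0.04,0,0],"turn": [0,0,0]},
    {"translation": [-0.04,0,0],"turn": [0,0,0]},
    {"translation": [-0.02,0,0],"turn": [0,0,0]},
    {"translation": [-0.02,0,0],"turn": [0,0,0]},
    {"translation": [-0.02,0,0],"turn": [0,0,0]},
    {"translation": [-0.02,0,0],"turn": [0,0,0]},
    {"translation": [0,0,0],"turn": [0,0,0]},
  ],
)

```text
clock: 4.57
tcp_pos: [523.5, 300.9, 12.3]
tcp_rot: [0.735, 0.678, -0.0, 0.0]
contact_force: [-0.4, -0.8, 0.3]
opening: 44.0
grip_force: 0.0
```

```bash
python3 m.py | grep -v dark
```

```text
lamp px [185 283  28  19 256] centre [538.3 249.7  35.6]
slope down to lamp 0.1815 z at 31 71.3 yaw 0.0781 x at 31 499.9 tail y -183.4 px u max 416
[523.5 301.4  12.4]
```

```bash
python3 - <<'E'
from h import *
d=shot('scene','a.png'); i=cv2.imread('pics/a.png')[150:300,380:560]; cv2.imwrite('pics/s1.png',cv2.resize(i,None,fx=4,fy=4))
E
```

```text
(no output)
```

View pics/s1.png

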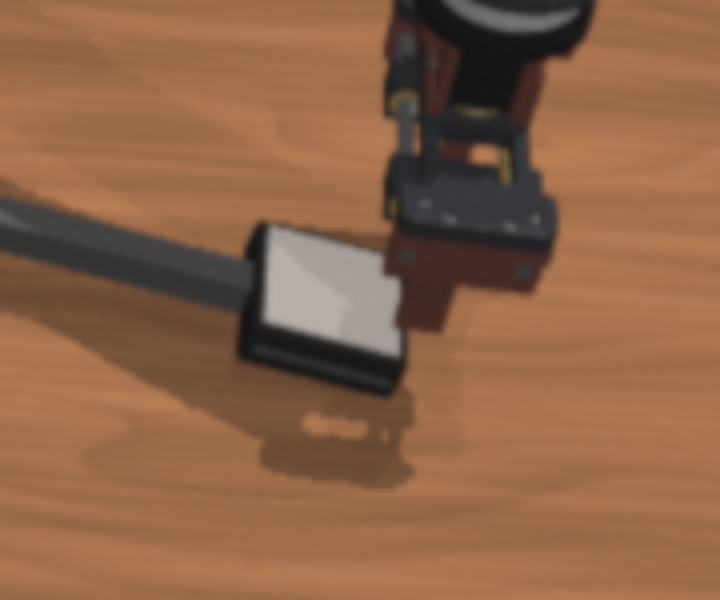

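The finger is just at the lamp's end face (crop about (400,310)), but it isn't pushing yet.

Emit:
send_rows(
  deltas=[
    {"translation": [-0.02,0,0],"turn": [0,0,0]},
    {"translation": [-0.02,0,0],"turn": [0,0,0]},
    {"translation": [-0.02,0,0],"turn": [0,0,0]},
    {"translation": [-0.02,0,0],"turn": [0,0,0]},
    {"translation": [0,0,0],"turn": [0,0,0]},
  ],
)

```text
clock: 5.08
tcp_pos: [522.6, 288.7, 12.3]
tcp_rot: [0.735, 0.678, -0.0, 0.0]
contact_force: [0.1, -0.6, -0.4]
opening: 43.9
grip_force: 0.0
```

```bash
python3 m.py | grep -v dark; python3 -c "
from cell import robot;print(robot.get_state()['contact_force'])"
```

```text
lamp px [191 283  22  15 150] centre [540.2 243.5  44.2]
slope down to lamp 0.1815 z at 31 71.3 yaw 0.0782 x at 31 499.9 tail y -183.2 px u max 416
[522.6 289.2  12.4]
[-0.15449377 -0.04108339  0.57339227]
```

```bash
python3 - <<'E'
from h import *
d=shot('scene','a.png'); i=cv2.imread('pics/a.png')[150:300,380:560]; e=shot('top','b.png'); j=cv2.imread('pics/b.png')[240:360,130:330]
P=pts(d); print(P[150+330//4,380+420//4])
cv2.imwrite('pics/s2.png',np.vstack([cv2.resize(i,(400,333)),cv2.resize(j,(400,240))]))
E
```

```text
[506.53687381 315.17595347  -1.36152107]
```

View pics/s2.png

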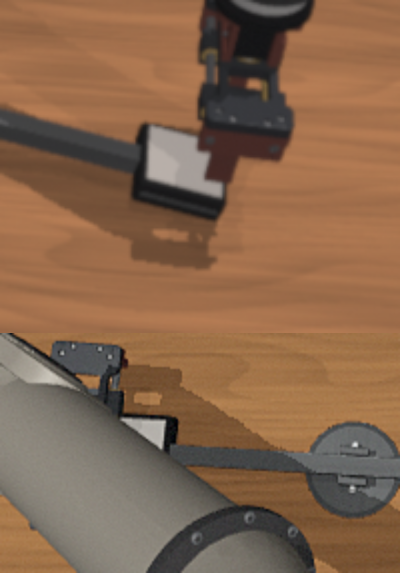

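```bash
python3 - <<'E'
from h import *
for n in('scene','top'):
    d=robot.get_image(n);P=pts(d)
    T=np.linalg.inv(d['world_from_camera'])
    for p in [(522.6,289,12.3),(544.6,289,12.3),(500.6,289,12.3),(500,31,50)]:
        c=T@np.r_[p,1]; print(n,p,'px',round(d['fx']*c[0]/c[2]+d['cx'],1),round(d['fy']*c[1]/c[2]+d['cy'],1))
    if n=='scene':
        for u,v in [(450,212),(460,225),(448,225),(474,240),(478,245),(470,228),(479,226),(476,218),(500,200)]: print(u,v,P[v,u].round(1),d['img'][v,u])
    else:
        for r in range(250,330,6): print(r,[(u,P[r,u].round(0).tolist()) for u in (176,182,188,194)])
E
```

```text
scene (522.6, 289, 12.3) px 474.0 232.0
scene (544.6, 289, 12.3) px 474.8 240.0
scene (500.6, 289, 12.3) px 473.1 224.3
scene (500, 31, 50) px 347.0 201.2
450 212 [497.  238.4  38.2] [166 159 154]
460 225 [526.9 257.4  33.1] [176 168 162]
448 225 [533.6 232.9  37.3] [184 175 169]
474 240 [558.5 283.6  26.3] [27 27 28]
478 245 [563.6 292.4  18.6] [35 30 29]
470 228 [533.  276.5  33. ] [165 157 153]
479 226 [552.7 286.9  59.5] [68 41 38]
476 218 [600.  264.6 124.5] [68 41 38]
500 200 [592.6 297.8 163.6] [57 57 62]
top (522.6, 289, 12.3) px 185.1 297.6
top (544.6, 289, 12.3) px 185.5 287.3
top (500.6, 289, 12.3) px 184.7 308.0
top (500, 31, 50) px 306.1 306.4
250 [(176, [600.0, 277.0, 166.0]), (182, [600.0, 266.0, 165.0]), (188, [600.0, 255.0, 164.0]), (194, [627.0, 276.0, 1.0])]
256 [(176, [588.0, 277.0, 164.0]), (182, [588.0, 265.0, 166.0]), (188, [588.0, 254.0, 165.0]), (194, [615.0, 276.0, -3.0])]
262 [(176, [601.0, 314.0, 2.0]), (182, [577.0, 265.0, 166.0]), (188, [581.0, 259.0, 139.0]), (194, [601.0, 276.0, -3.0])]
268 [(176, [568.0, 280.0, 148.0]), (182, [566.0, 265.0, 164.0]), (
[... 603 characters left out ...]
180.0, 546.0]), (188, [478.0, 173.0, 548.0]), (194, [477.0, 166.0, 549.0])]
304 [(176, [470.0, 186.0, 553.0]), (182, [470.0, 178.0, 558.0]), (188, [470.0, 170.0, 560.0]), (194, [470.0, 163.0, 560.0])]
310 [(176, [463.0, 183.0, 563.0]), (182, [463.0, 176.0, 564.0]), (188, [462.0, 168.0, 569.0]), (194, [462.0, 161.0, 571.0])]
316 [(176, [456.0, 182.0, 567.0]), (182, [455.0, 174.0, 574.0]), (188, [455.0, 166.0, 578.0]), (194, [455.0, 158.0, 583.0])]
322 [(176, [449.0, 180.0, 575.0]), (182, [448.0, 171.0, 583.0]), (188, [448.0, 164.0, 586.0]), (194, [448.0, 157.0, 591.0])]
328 [(176, [442.0, 179.0, 579.0]), (182, [442.0, 171.0, 586.0]), (188, [441.0, 163.0, 593.0]), (194, [441.0, 155.0, 596.0])]
```

```bash
python3 - <<'E'
from h import *
d=robot.get_image('scene');P=pts(d);T=np.linalg.inv(d['world_from_camera'])
i=d['img'].astype(int); m=(i[...,0]-i[...,2]>18)&(i[...,0]<110)&(i[...,0]-i[...,1]>18)
v,u=np.where(m); k=(u>460)&(u<520)&(v>190)&(v<250)
for r in range(196,244,3):
    s=k&(v==r)
    if s.sum(): q=P[v[s],u[s]]; print(r,u[s].min(),u[s].max(),q.min(0).round(0),q.max(0).round(0))
for x in(522,536,544,552):
  for z in(12,30,45): c=T@[x,289,z,1]; print(x,z,(d['fx']*c[0]/c[2]+d['cx']).round(),(d['fy']*c[1]/c[2]+d['cy']).round())
E
```

```text
196 469 469 [399. 291.  -2.] [399. 291.  -2.]
199 469 469 [554. 255. 127.] [554. 255. 127.]
202 469 512 [564. 254. 128.] [595. 318. 163.]
205 471 512 [429. 292.  -0.] [607. 315. 167.]
208 461 474 [437. 252.  -3.] [606. 281. 153.]
211 470 499 [597.  82. 137.] [1281.  295.  770.]
214 470 509 [599. 253. 133.] [612. 314. 151.]
217 470 507 [599. 254. 125.] [606. 315. 137.]
220 476 506 [551. 276.  73.] [608. 315. 132.]
223 475 486 [552. 278.  66.] [555. 298.  70.]
226 474 485 [551. 278.  57.] [556. 298.  62.]
229 473 484 [550. 278.  48.] [554. 297.  54.]
232 481 483 [552. 294.  43.] [554. 297.  45.]
235 481 481 [541. 299.  24.] [541. 299.  24.]
238 481 481 [551. 298.  25.] [551. 298.  25.]
241 481 481 [556. 298.  23.] [556. 298.  23.]
522 12 474.0 232.0
522 30 476.0 226.0
522 45 477.0 220.0
536 12 474.0 237.0
536 30 476.0 231.0
536 45 478.0 225.0
544 12 475.0 240.0
544 30 477.0 234.0
544 45 478.0 228.0
552 12 475.0 243.0
552 30 477.0 236.0
552 45 479.0 231.0
```

Emit:
send_rows(
  deltas=[
    {"translation": [0.1,0,0],"turn": [0,0,0]},
    {"translation": [0.2,0,0],"turn": [0,0,0]},
    {"translation": [0,0,0],"turn": [0,0,0]},
  ],
)

```text
clock: 5.63
tcp_pos: [525.4, 342.7, 13.5]
tcp_rot: [0.733, 0.68, 0.003, -0.002]
contact_force: [0.0, 1.7, -0.2]
opening: 43.9
grip_force: 0.0
```

```bash
python3 - <<'E'
from h import *
d=shot('scene','a.png');P=pts(d);i=cv2.imread('pics/a.png')[160:280,420:570]; cv2.imwrite('pics/s3.png',cv2.resize(i,None,fx=5,fy=5))
p=robot.get_state()['tcp_pos'];print(p)
T=np.linalg.inv(d['world_from_camera']);c=T@np.r_[p,1];print(d['fx']*c[0]/c[2]+d['cx'],d['fy']*c[1]/c[2]+d['cy'])
for v in range(205,250,3): print(v,[P[v,u].round(0).astype(int).tolist() for u in range(488,510,4)])
E
```

```text
[525.28581818 340.1618063   13.06109191]
500.1173160885594 234.64689060139207
205 [[427, 328, 1], [423, 338, -2], [422, 346, -1], [570, 307, 132], [603, 304, 162], [604, 310, 164]]
208 [[433, 328, -2], [431, 337, -3], [431, 345, -2], [430, 354, -2], [605, 304, 158], [612, 309, 164]]
211 [[443, 327, -1], [445, 335, 2], [442, 344, -1], [498, 334, 51], [608, 305, 153], [612, 310, 157]]
214 [[454, 326, 0], [452, 335, -1], [453, 342, 1], [500, 335, 46], [611, 306, 149], [610, 313, 149]]
217 [[461, 325, -1], [460, 334, -2], [460, 342, -1], [604, 303, 135], [603, 310, 134], [604, 317, 136]]
220 [[469, 325, -3], [472, 332, 1], [469, 341, -1], [601, 306, 125], [602, 312, 126], [605, 318, 130]]
223 [[476, 325, -4], [480, 332, 0], [479, 340, -1], [477, 348, -1], [553, 331, 72], [558, 336, 78]]
226 [[492, 322, 3], [489, 331, 0], [486, 340, -2], [488, 347, 1], [556, 332, 67], [555, 339, 67]]
229 [[496, 323, -3], [499, 330, 1], [494, 339, -2], [494, 347, -2], [554, 334, 58], [555, 341, 59]]
232 [[507, 321, 0], [506, 329, 0], [506, 337, 1], [504, 345, -1], [554, 336, 50], [555, 343, 52]]
235 [[512, 321, -4], [516, 328, 1], [515, 336, 1], [514, 344, 1], [513, 352, 1], [558, 344, 47]]
238 [[522, 320, -2], [523, 327, 0], [522, 336, -1], [520, 344, -2], [518, 352, -3], [521, 359, 0]]
241 [[533, 319, 0], [535, 325, 3], [528, 335, -3], [529, 343, -1], [528, 351, -2], [532, 357, 3]]
244 [[539, 318, -2], [540, 326, -1], [538, 334, -1], [539, 341, 1], [537, 350, 0], [535, 358, -2]]
247 [[548, 317, -1], [546, 325, -2], [546, 333, -1], [547, 341, 0], [546, 348, 0], [544, 357, -1]]
```

View pics/s3.png

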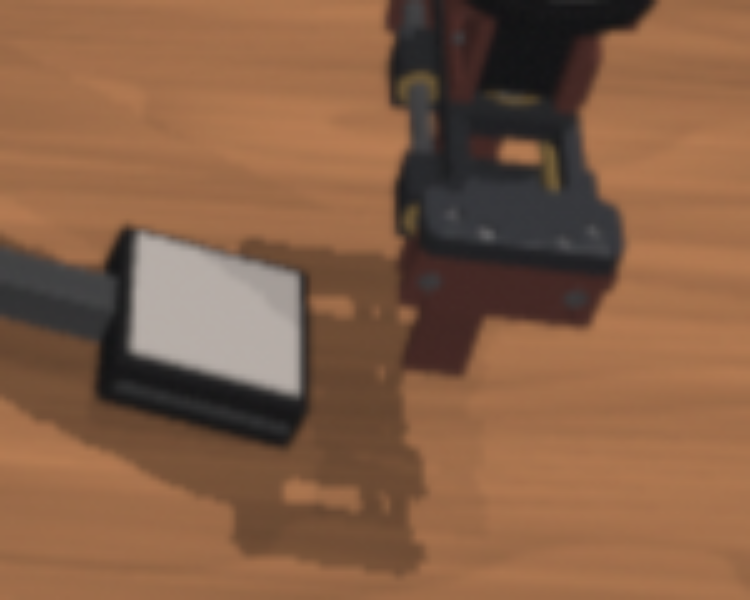

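The crop shows the finger tip at (435,370), about z = 46 mm by depth, while the reported TCP z is 13. The tips are really about 33 mm higher than reported, so the fingers passed above the lamp. I'll lower them gently and check against the camera and the force reading.

Emit:
send_rows(
  deltas=[
    {"translation": [0,0,0.07],"turn": [0,0,0]},
    {"translation": [0,0,0.07],"turn": [0,0,0]},
    {"translation": [0,0,0],"turn": [0,0,0]},
    {"translation": [0,0,0],"turn": [0,0,0]},
  ],
)

```text
clock: 6.02
tcp_pos: [525.4, 333.1, -10.1]
tcp_rot: [0.735, 0.678, -0.002, 0.0]
contact_force: [0.8, 0.5, 0.0]
opening: 44.0
grip_force: 0.0
```

```bash
cat > tip.py <<'E'
from h import *
d=robot.get_image('scene');P=pts(d)
i=d['img'].astype(int); m=(i[...,0]-i[...,2]>18)&(i[...,0]<110)&(i[...,0]-i[...,1]>18)
t=robot.get_state()['tcp_pos']; Q=P[m]; Q=Q[(abs(Q[:,1]-t[1])<25)&(abs(Q[:,0]-t[0])<60)&(Q[:,2]>10)&(Q[:,2]<t[2]+95)]
print('finger z min',np.percentile(Q[:,2],[1,5]).round(1),'y',np.percentile(Q[Q[:,2]<t[2]+65][:,1],[3,97]).round(1),'x max',np.percentile(Q[Q[:,2]<t[2]+65][:,0],95).round(1),'tcp',t.round(1),robot.get_state()['contact_force'].round(1))
E
python3 tip.py
```

```text
finger z min [20.8 23.6] y [320.7 341.5] x max 558.2 tcp [525.8 333.6  -9.4] [-0.2  0.6  0.7]
```

Emit:
send_rows(
  deltas=[
    {"translation": [0,0,0.06],"turn": [0,0,0]},
    {"translation": [-0.08,0,0],"turn": [0,0,0]},
    {"translation": [-0.07,0,0],"turn": [0,0,0]},
    {"translation": [-0.02,0,0],"turn": [0,0,0]},
    {"translation": [-0.02,0,0],"turn": [0,0,0]},
    {"translation": [-0.02,0,0],"turn": [0,0,0]},
    {"translation": [-0.02,0,0],"turn": [0,0,0]},
    {"translation": [0,0,0],"turn": [0,0,0]},
  ],
)

```text
clock: 6.73
tcp_pos: [523.5, 300.0, -17.3]
tcp_rot: [0.735, 0.678, 0.0, 0.0]
contact_force: [0.5, 2.8, -1.3]
opening: 43.8
grip_force: 1.4
```

```bash
python3 m.py | grep -v dark; python3 tip.py
```

```text
lamp px [189 283  30  19 263] centre [538.  237.2  40.6]
slope down to lamp 0.1899 z at 31 71.6 yaw 0.0807 x at 31 499.9 tail y -195.5 px u max 423
[523.5 300.2 -17.4]
finger z min [13.3 16.5] y [287.1 307.8] x max 557.3 tcp [523.4 300.3 -17.5] [ 0.2  3.1 -0.9]
```

Emit:
send_rows(
  deltas=[
    {"translation": [-0.02,0,0],"turn": [0,0,0]},
    {"translation": [-0.02,0,0],"turn": [0,0,0]},
    {"translation": [0,0,0],"turn": [0,0,0]},
    {"translation": [0.06,0,0],"turn": [0,0,0]},
    {"translation": [0,0,0],"turn": [0,0,0]},
    {"translation": [0,0,0],"turn": [0,0,0]},
    {"translation": [0,0,0],"turn": [0,0,0]},
    {"translation": [0,0,0],"turn": [0,0,0]},
    {"translation": [0,0,0],"turn": [0,0,0]},
  ],
)

```text
clock: 7.58
tcp_pos: [523.6, 302.8, -17.7]
tcp_rot: [0.735, 0.678, -0.0, 0.0]
contact_force: [0.7, -1.1, 0.1]
opening: 43.9
grip_force: 0.0
```

```bash
python3 m.py | grep -v dark
```

```text
lamp px [191 283  30  21 335] centre [535.2 232.9  49.6]
slope down to lamp 0.1935 z at 31 71.6 yaw 0.0806 x at 31 499.9 tail y -201.2 px u max 426
[523.6 302.9 -17.6]
```

Each cycle: close the 9 mm gap, push 8 mm further, back off and look.

Emit:
send_rows(
  deltas=[
    {"translation": [-0.04,0,0],"turn": [0,0,0]},
    {"translation": [-0.02,0,0],"turn": [0,0,0]},
    {"translation": [-0.02,0,0],"turn": [0,0,0]},
    {"translation": [-0.02,0,0],"turn": [0,0,0]},
    {"translation": [-0.013,0,0],"turn": [0,0,0]},
    {"translation": [0,0,0],"turn": [0,0,0]},
    {"translation": [0.06,0,0],"turn": [0,0,0]},
    {"translation": [0,0,0],"turn": [0,0,0]},
    {"translation": [0,0,0],"turn": [0,0,0]},
    {"translation": [0,0,0],"turn": [0,0,0]},
  ],
)

```text
clock: 8.47
tcp_pos: [522.9, 295.0, -17.7]
tcp_rot: [0.735, 0.678, -0.0, 0.0]
contact_force: [-0.3, -0.5, 0.2]
opening: 43.6
grip_force: 0.0
```

```bash
python3 m.py | grep -v dark
```

```text
lamp px [194 283  31  21 321] centre [536.4 227.7  36. ]
slope down to lamp 0.2001 z at 31 71.5 yaw 0.0808 x at 31 500.0 tail y -207.3 px u max 429
[522.9 294.9 -17.7]
```

Emit:
send_rows(
  deltas=[
    {"translation": [-0.04,0,0],"turn": [0,0,0]},
    {"translation": [-0.02,0,0],"turn": [0,0,0]},
    {"translation": [-0.02,0,0],"turn": [0,0,0]},
    {"translation": [-0.02,0,0],"turn": [0,0,0]},
    {"translation": [-0.013,0,0],"turn": [0,0,0]},
    {"translation": [0,0,0],"turn": [0,0,0]},
    {"translation": [0.06,0,0],"turn": [0,0,0]},
    {"translation": [0,0,0],"turn": [0,0,0]},
    {"translation": [0,0,0],"turn": [0,0,0]},
    {"translation": [0,0,0],"turn": [0,0,0]},
  ],
)

```text
clock: 9.35
tcp_pos: [522.2, 287.0, -17.8]
tcp_rot: [0.735, 0.678, -0.001, 0.0]
contact_force: [-0.2, -0.1, 0.6]
opening: 43.7
grip_force: 0.0
```

```bash
python3 m.py | grep -v dark
```

```text
lamp px [198 283  30  21 321] centre [535.7 218.7  39.8]
slope down to lamp 0.2071 z at 31 71.6 yaw 0.0817 x at 31 500.4 tail y -215.4 px u max 434
[522.3 286.9 -17.7]
```

Emit:
send_rows(
  deltas=[
    {"translation": [-0.04,0,0],"turn": [0,0,0]},
    {"translation": [-0.02,0,0],"turn": [0,0,0]},
    {"translation": [-0.02,0,0],"turn": [0,0,0]},
    {"translation": [-0.02,0,0],"turn": [0,0,0]},
    {"translation": [0,0,0],"turn": [0,0,0]},
    {"translation": [0.06,0,0],"turn": [0,0,0]},
    {"translation": [0,0,0],"turn": [0,0,0]},
    {"translation": [0,0,0],"turn": [0,0,0]},
    {"translation": [0,0,0],"turn": [0,0,0]},
  ],
)

```text
clock: 10.15
tcp_pos: [521.7, 281.1, -17.7]
tcp_rot: [0.735, 0.678, -0.0, 0.0]
contact_force: [-1.2, -0.2, -0.8]
opening: 43.7
grip_force: 0.0
```

```bash
python3 m.py | grep -v dark
```

```text
lamp px [201 283  30  21 315] centre [535.5 212.2  44.1]
slope down to lamp 0.2132 z at 31 71.6 yaw 0.0818 x at 31 500.7 tail y -220.3 px u max 437
[521.8 281.  -17.7]
```

Emit:
send_rows(
  deltas=[
    {"translation": [-0.04,0,0],"turn": [0,0,0]},
    {"translation": [-0.02,0,0],"turn": [0,0,0]},
    {"translation": [-0.02,0,0],"turn": [0,0,0]},
    {"translation": [-0.02,0,0],"turn": [0,0,0]},
    {"translation": [-0.01,0,0],"turn": [0,0,0]},
    {"translation": [0.06,0,0],"turn": [0,0,0]},
    {"translation": [0,0,0],"turn": [0,0,0]},
    {"translation": [0,0,0],"turn": [0,0,0]},
    {"translation": [0,0,0],"turn": [0,0,0]},
  ],
)

```text
clock: 10.95
tcp_pos: [521.2, 273.5, -17.8]
tcp_rot: [0.735, 0.678, -0.001, 0.0]
contact_force: [0.4, 0.2, 0.4]
opening: 43.6
grip_force: 0.0
```

```bash
python3 m.py | grep -v dark
```

```text
lamp px [204 283  31  21 309] centre [535.8 205.4  40.6]
slope down to lamp 0.2195 z at 31 71.8 yaw 0.0818 x at 31 501.1 tail y -226.3 px u max 440
[521.2 273.5 -17.7]
```

Emit:
send_rows(
  deltas=[
    {"translation": [-0.04,0,0],"turn": [0,0,0]},
    {"translation": [-0.02,0,0],"turn": [0,0,0]},
    {"translation": [-0.02,0,0],"turn": [0,0,0]},
    {"translation": [-0.02,0,0],"turn": [0,0,0]},
    {"translation": [-0.01,0,0],"turn": [0,0,0]},
    {"translation": [0.06,0,0],"turn": [0,0,0]},
    {"translation": [0,0,0],"turn": [0,0,0]},
    {"translation": [0,0,0],"turn": [0,0,0]},
    {"translation": [0,0,0],"turn": [0,0,0]},
  ],
)

```text
clock: 11.75
tcp_pos: [520.5, 265.9, -17.8]
tcp_rot: [0.735, 0.678, -0.001, 0.0]
contact_force: [-1.1, -0.1, -0.5]
opening: 44.1
grip_force: 0.0
```

```bash
python3 m.py | grep -v dark
```

```text
lamp px [208 283  30  21 296] centre [535.7 198.2  37.5]
slope down to lamp 0.2279 z at 31 71.7 yaw 0.0832 x at 31 501.3 tail y -232.9 px u max 444
[520.6 265.9 -17.8]
```

Emit:
send_rows(
  deltas=[
    {"translation": [-0.04,0,0],"turn": [0,0,0]},
    {"translation": [-0.02,0,0],"turn": [0,0,0]},
    {"translation": [-0.02,0,0],"turn": [0,0,0]},
    {"translation": [-0.02,0,0],"turn": [0,0,0]},
    {"translation": [-0.01,0,0],"turn": [0,0,0]},
    {"translation": [0.06,0,0],"turn": [0,0,0]},
    {"translation": [0,0,0],"turn": [0,0,0]},
    {"translation": [0,0,0],"turn": [0,0,0]},
    {"translation": [0,0,0],"turn": [0,0,0]},
    {"translation": [0,0,0],"turn": [0,0,0]},
  ],
)

```text
clock: 12.63
tcp_pos: [520.0, 258.4, -17.8]
tcp_rot: [0.735, 0.678, -0.0, 0.0]
contact_force: [-0.4, -0.2, 0.5]
opening: 44.2
grip_force: 0.0
```

```bash
python3 m.py | grep -v dark
```

```text
lamp px [211 283  30  20 288] centre [534.4 188.8  62.8]
slope down to lamp 0.1222 z at 31 70.3 yaw 0.0797 x at 31 501.3 tail y -246.9 px u max 448
[520.  258.5 -17.7]
```

Emit:
send_rows(
  deltas=[
    {"translation": [0.06,0,0],"turn": [0,0,0]},
    {"translation": [0,0,0],"turn": [0,0,0]},
    {"translation": [0,0,0],"turn": [0,0,0]},
    {"translation": [0,0,0],"turn": [0,0,0]},
    {"translation": [0,0,0],"turn": [0,0,0]},
    {"translation": [0,0,0],"turn": [0,0,0]},
    {"translation": [0,0,0],"turn": [0,0,0]},
    {"translation": [0,0,0],"turn": [0,0,0]},
    {"translation": [0,0,0],"turn": [0,0,0]},
    {"translation": [0,0,0],"turn": [0,0,0]},
  ],
)

```text
clock: 13.52
tcp_pos: [520.8, 267.9, -17.5]
tcp_rot: [0.735, 0.678, -0.0, 0.0]
contact_force: [-0.8, -0.4, 0.3]
opening: 44.0
grip_force: 0.0
```

Emit:
send_rows(
  deltas=[
    {"translation": [0,0,0],"turn": [0,0,0]},
    {"translation": [0,0,0],"turn": [0,0,0]},
    {"translation": [0,0,0],"turn": [0,0,0]},
    {"translation": [0,0,0],"turn": [0,0,0]},
    {"translation": [0,0,0],"turn": [0,0,0]},
    {"translation": [0,0,0],"turn": [0,0,0]},
    {"translation": [0,0,0],"turn": [0,0,0]},
    {"translation": [0,0,0],"turn": [0,0,0]},
    {"translation": [0,0,0],"turn": [0,0,0]},
    {"translation": [0,0,0],"turn": [0,0,0]},
  ],
)

```text
clock: 14.35
tcp_pos: [520.8, 268.0, -17.5]
tcp_rot: [0.735, 0.678, -0.0, 0.0]
contact_force: [-1.0, 0.4, -0.2]
opening: 44.0
grip_force: 0.0
```

```bash
python3 m.py; python3 tip.py
```

```text
lamp px [208 281  33  25 429] centre [532.2 191.1  76.6]
slope down to lamp 0.031 z at 31 69.6 yaw 0.0832 x at 31 501.2 tail y -250.5 px u max 447
dark 369 302 319 [489. -98.  66.]
dark 370 301 319 [490. -98.  79.]
dark 371 300 320 [ 490. -100.   80.]
dark 372 301 320 [ 488. -102.   80.]
dark 373 301 320 [ 488. -104.   80.]
dark 374 301 320 [ 488. -106.   79.]
dark 375 301 320 [ 488. -108.   79.]
dark 376 301 319 [ 490. -110.   81.]
dark 444 311 320 [ 479. -249.   77.]
dark 445 311 320 [ 478. -250.   78.]
dark 446 311 320 [ 478. -252.   79.]
[520.8 268.  -17.5]
finger z min [14.4 15.9] y [255.4 275.9] x max 553.6 tcp [520.8 268.  -17.5] [-0.1 -0.4  0.2]
```

Emit:
send_rows(
  deltas=[
    {"translation": [-0.04,0,0],"turn": [0,0,0]},
    {"translation": [-0.03,0,0],"turn": [0,0,0]},
    {"translation": [-0.015,0,0],"turn": [0,0,0]},
    {"translation": [-0.015,0,0],"turn": [0,0,0]},
    {"translation": [-0.015,0,0],"turn": [0,0,0]},
    {"translation": [0,0,0],"turn": [0,0,0]},
    {"translation": [0.06,0,0],"turn": [0,0,0]},
    {"translation": [0,0,0],"turn": [0,0,0]},
  ],
)

```text
clock: 15.12
tcp_pos: [520.2, 261.6, -17.3]
tcp_rot: [0.734, 0.679, 0.0, -0.0]
contact_force: [-0.0, 1.3, 1.0]
opening: 44.1
grip_force: 0.0
```

Emit:
send_rows(
  deltas=[
    {"translation": [0,0,0],"turn": [0,0,0]},
    {"translation": [0,0,0],"turn": [0,0,0]},
    {"translation": [0,0,0],"turn": [0,0,0]},
    {"translation": [0,0,0],"turn": [0,0,0]},
    {"translation": [0,0,0],"turn": [0,0,0]},
    {"translation": [0,0,0],"turn": [0,0,0]},
    {"translation": [0,0,0],"turn": [0,0,0]},
    {"translation": [0,0,0],"turn": [0,0,0]},
    {"translation": [0,0,0],"turn": [0,0,0]},
    {"translation": [0,0,0],"turn": [0,0,0]},
  ],
)

```text
clock: 15.95
tcp_pos: [520.2, 259.8, -17.5]
tcp_rot: [0.735, 0.678, -0.0, 0.0]
contact_force: [-0.4, 0.3, -1.3]
opening: 43.9
grip_force: 0.0
```

```bash
python3 m.py; python3 tip.py
```

```text
lamp px [210 282  31  21 340] centre [533.5 187.3  80.1]
slope down to lamp 0.0233 z at 31 69.7 yaw 0.0808 x at 31 501.3 tail y -251.6 px u max 447
dark 369 304 319 [472. -75. 254.]
dark 370 301 319 [490. -99.  75.]
dark 371 301 319 [486. -93. 138.]
dark 372 300 319 [487. -93. 154.]
dark 373 300 320 [ 490. -104.   79.]
dark 374 301 320 [ 488. -106.   78.]
dark 375 301 320 [484. -98. 161.]
dark 376 301 319 [ 490. -110.   79.]
dark 377 301 312 [ 497. -113.   79.]
dark 444 314 320 [ 475. -249.   74.]
dark 445 311 320 [ 478. -251.   76.]
dark 446 311 320 [ 478. -253.   75.]
dark 447 311 319 [ 480. -255.   76.]
[520.1 259.8 -17.5]
finger z min [14.2 15.8] y [247.  267.4] x max 553.0 tcp [520.1 259.8 -17.5] [-0.1 -0.9 -0.5]
```

Emit:
send_rows(
  deltas=[
    {"translation": [-0.03,0,0],"turn": [0,0,0]},
    {"translation": [-0.02,0,0],"turn": [0,0,0]},
    {"translation": [-0.015,0,0],"turn": [0,0,0]},
    {"translation": [-0.012,0,0],"turn": [0,0,0]},
    {"translation": [-0.012,0,0],"turn": [0,0,0]},
    {"translation": [0,0,0],"turn": [0,0,0]},
    {"translation": [0.06,0,0],"turn": [0,0,0]},
    {"translation": [0.06,0,0],"turn": [0,0,0]},
    {"translation": [0,0,0],"turn": [0,0,0]},
  ],
)

```text
clock: 16.8
tcp_pos: [520.4, 266.7, -17.4]
tcp_rot: [0.734, 0.679, 0.0, -0.0]
contact_force: [-1.0, 0.7, -0.2]
opening: 43.7
grip_force: 0.0
```

Emit:
send_rows(
  deltas=[
    {"translation": [0,0,0],"turn": [0,0,0]},
    {"translation": [0,0,0],"turn": [0,0,0]},
    {"translation": [0,0,0],"turn": [0,0,0]},
    {"translation": [0,0,0],"turn": [0,0,0]},
    {"translation": [0,0,0],"turn": [0,0,0]},
    {"translation": [0,0,0],"turn": [0,0,0]},
    {"translation": [0,0,0],"turn": [0,0,0]},
    {"translation": [0,0,0],"turn": [0,0,0]},
    {"translation": [0,0,0],"turn": [0,0,0]},
    {"translation": [0,0,0],"turn": [0,0,0]},
  ],
)

```text
clock: 17.63
tcp_pos: [520.5, 264.4, -17.6]
tcp_rot: [0.735, 0.678, -0.0, 0.0]
contact_force: [0.7, 0.7, -0.7]
opening: 44.1
grip_force: 0.0
```

```bash
python3 m.py; python3 tip.py
```

```text
lamp px [210 281  33  25 446] centre [531.3 185.9  79.5]
slope down to lamp -0.0054 z at 31 69.6 yaw 0.0796 x at 31 501.3 tail y -254.0 px u max 447
dark 371 315 319 [ 477. -102.   58.]
dark 372 301 319 [486. -94. 148.]
dark 373 301 320 [ 489. -105.   75.]
dark 374 301 320 [ 489. -107.   74.]
dark 375 301 320 [ 488. -109.   75.]
dark 376 301 320 [ 484. -100.  156.]
dark 377 301 320 [ 488. -113.   75.]
dark 378 301 320 [ 488. -115.   76.]
dark 379 301 316 [ 494. -117.   75.]
dark 446 311 320 [ 479. -255.   70.]
dark 447 311 320 [ 479. -257.   68.]
dark 448 311 320 [ 479. -259.   68.]
[520.5 264.5 -17.5]
finger z min [13. 15.] y [251.9 272.5] x max 553.4 tcp [520.5 264.4 -17.5] [ 0.2 -0.4  0.2]
```

Emit:
send_rows(
  deltas=[
    {"translation": [-0.04,0,0],"turn": [0,0,0]},
    {"translation": [-0.04,0,0],"turn": [0,0,0]},
    {"translation": [-0.025,0,0],"turn": [0,0,0]},
    {"translation": [-0.014,0,0],"turn": [0,0,0]},
    {"translation": [-0.014,0,0],"turn": [0,0,0]},
    {"translation": [0,0,0],"turn": [0,0,0]},
    {"translation": [0.06,0,0],"turn": [0,0,0]},
    {"translation": [0.1,0,0],"turn": [0,0,0]},
    {"translation": [0.2,0,0],"turn": [0,0,0]},
    {"translation": [0,0,0],"turn": [0,0,0]},
  ],
)

```text
clock: 18.57
tcp_pos: [522.6, 306.6, -16.7]
tcp_rot: [0.733, 0.68, 0.002, -0.002]
contact_force: [-0.4, 1.2, 0.1]
opening: 43.4
grip_force: 0.0
```

Emit:
send_rows(
  deltas=[
    {"translation": [0,0,-0.2],"turn": [0,0,0]},
    {"translation": [0,0,-0.25],"turn": [0,0,0]},
    {"translation": [0,0,-0.25],"turn": [0,0,0]},
    {"translation": [0,0,-0.25],"turn": [0,0,0]},
    {"translation": [0,0,-0.25],"turn": [0,0,0]},
    {"translation": [0,0,-0.05],"turn": [0,0,0]},
    {"translation": [0,0,0],"turn": [0,0,0]},
    {"translation": [0,0,0],"turn": [0,0,0]},
  ],
)

```text
clock: 19.23
tcp_pos: [522.9, 298.9, 169.6]
tcp_rot: [0.734, 0.679, -0.0, 0.0]
contact_force: [-1.0, -0.4, -0.3]
opening: 43.9
grip_force: 0.0
```

```bash
python3 m.py
```

```text
lamp px [ 207  281   37   36 1127] centre [514.1 193.8  79. ]
slope down to lamp -0.0139 z at 31 69.7 yaw 0.0798 x at 31 501.4 tail y -257.6 px u max 449
dark 372 302 320 [ 483. -104.   59.]
dark 373 301 320 [ 489. -105.   69.]
dark 374 301 320 [ 489. -107.   74.]
dark 375 301 320 [ 485. -100.  140.]
dark 376 301 320 [ 489. -111.   74.]
dark 377 301 320 [ 489. -113.   74.]
dark 378 301 320 [ 488. -115.   74.]
dark 379 301 320 [ 489. -117.   74.]
dark 380 301 316 [ 494. -119.   72.]
dark 447 311 320 [ 479. -258.   65.]
dark 448 311 320 [ 479. -260.   65.]
dark 449 311 319 [ 480. -262.   66.]
[522.4 298.2 168.4]
```

Emit:
send_rows(
  deltas=[
    {"translation": [-0.273,0,0],"turn": [0,0,0]},
    {"translation": [-0.273,0,0],"turn": [0,0,0]},
    {"translation": [-0.273,0,0],"turn": [0,0,0]},
    {"translation": [-0.273,0,0],"turn": [0,0,0]},
    {"translation": [-0.273,0,0],"turn": [0,0,0]},
    {"translation": [-0.273,0,0],"turn": [0,0,0]},
    {"translation": [-0.273,0,0],"turn": [0,0,0]},
    {"translation": [-0.273,0,0],"turn": [0,0,0]},
    {"translation": [-0.273,0,0],"turn": [0,0,0]},
    {"translation": [-0.273,0,0],"turn": [0,0,0]},
  ],
  jaw=0.34,
)

```text
clock: 20.12
tcp_pos: [488.6, -111.6, 167.9]
tcp_rot: [0.735, 0.678, -0.001, -0.002]
contact_force: [0.8, 0.1, 0.0]
opening: 30.0
grip_force: 0.0
```

Emit:
send_rows(
  deltas=[
    {"translation": [-0.22,0,0],"turn": [0,0,0]},
    {"translation": [0,0,0.1],"turn": [0,0,0]},
    {"translation": [0,0,0.1],"turn": [0,0,0]},
    {"translation": [0,0,0.1],"turn": [0,0,0]},
    {"translation": [0,0,0.1],"turn": [0,0,0]},
    {"translation": [0,0,0],"turn": [0,0,0]},
    {"translation": [0,0,0],"turn": [0,0,0]},
    {"translation": [0,0,0],"turn": [0,0,0]},
  ],
)

```text
clock: 20.78
tcp_pos: [487.8, -142.4, 109.6]
tcp_rot: [0.735, 0.678, -0.0, -0.001]
contact_force: [0.4, -0.1, 0.7]
opening: 29.9
grip_force: 0.0
```

```bash
python3 m.py|grep -v dark; python3 tip.py; python3 - <<'E'
from h import *
d=shot('scene','a.png'); i=cv2.imread('pics/a.png')[90:250,180:400]; cv2.imwrite('pics/s4.png',cv2.resize(i,None,fx=3.5,fy=3.5))
E
```

```text
lamp px [ 207  281   37   36 1149] centre [514.6 194.   78.9]
slope down to lamp 1.8374 z at 31 188.6 yaw 0.1246 x at 31 491.9 tail y -184.4 px u max 492
[ 488.2 -142.6  110.2]
finger z min [46.7 50.5] y [-153.8 -128.3] x max 513.9 tcp [ 488.4 -142.6  110.4] [ 0.1 -0.9 -0.2]
```

View pics/s4.png

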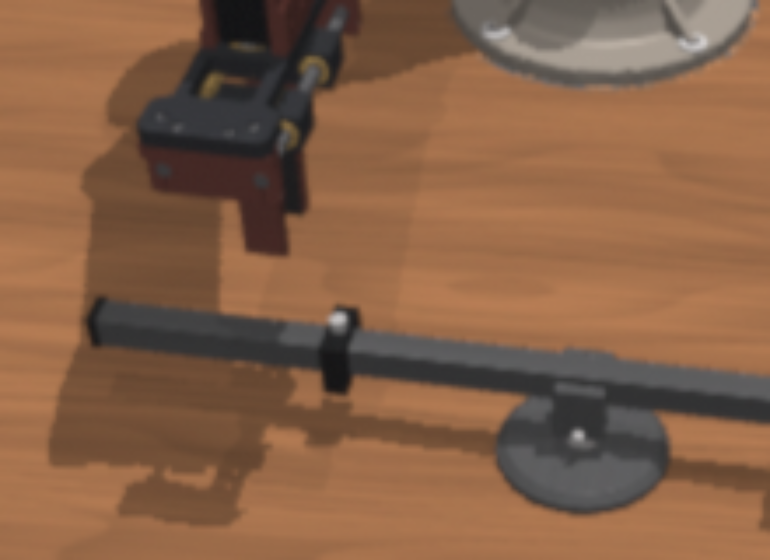

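The crop shows the bar level, with the finger at (265,250) above the tube on the tail side of the collar at (340,350).

Emit:
send_rows(
  deltas=[
    {"translation": [0,0,0.1],"turn": [0,0,0]},
    {"translation": [0,0,0.1],"turn": [0,0,0]},
    {"translation": [0,0,0.1],"turn": [0,0,0]},
    {"translation": [0,0,0.07],"turn": [0,0,0]},
    {"translation": [0,0,0],"turn": [0,0,0]},
    {"translation": [0,0,0],"turn": [0,0,0]},
  ],
)

```text
clock: 21.43
tcp_pos: [488.0, -142.6, 54.6]
tcp_rot: [0.735, 0.678, -0.0, -0.0]
contact_force: [0.0, 0.3, 0.3]
opening: 29.6
grip_force: 0.0
```

```bash
cat > tip2.py <<'E'
from h import *
d=robot.get_image('scene');P=pts(d); st=robot.get_state(); t=st['tcp_pos']
i=d['img'].astype(int); m=(i[...,0]-i[...,2]>12)&(i[...,0]<110)&(i[...,0]-i[...,1]>12)&(abs(P[...,1]-t[1])<22)&(P[...,0]-t[0]>5)&(P[...,0]-t[0]<45)&(P[...,2]<t[2]+88)&(P[...,2]>t[2]+15)
v,u=np.where(m)
for r in np.unique(v)[-12:]:
    q=P[r,u[v==r]]; print(r,u[v==r].min(),u[v==r].max(),np.median(q,0).round(1),'y',q[:,1].min().round(),q[:,1].max().round())
print(t.round(1),st['contact_force'].round(1),st['opening'])
# collar in scene: dark px
c=(i.max(2)<48)&(P[...,2]>35)&(P[...,2]<85)&(abs(P[...,0]-495)<40)&(P[...,1]>-150)&(P[...,1]<60)
vv,uu=np.where(c); n,l,s,ce=cv2.connectedComponentsWithStats(c.astype(np.uint8)); k=1+np.argmax(s[1:,4]); q=P[l==k]; print('collar?',s[k],q.mean(0).round(1),np.percentile(q[:,1],[2,98]).round(1))
E
python3 tip2.py
```

```text
174 252 263 [ 511.2 -145.   115. ] y -154.0 -132.0
175 252 263 [ 512.  -142.8  112.4] y -154.0 -132.0
176 252 263 [ 511.4 -143.2  109.7] y -154.0 -131.0
177 253 264 [ 510.9 -141.5  106.8] y -153.0 -132.0
178 253 264 [ 510.9 -141.6  104.2] y -153.0 -132.0
179 253 264 [ 510.8 -140.9  101.8] y -154.0 -131.0
180 253 264 [ 511.2 -142.5   99. ] y -154.0 -132.0
181 253 264 [ 512.6 -141.9   98.1] y -154.0 -132.0
182 253 265 [ 510.1 -142.2   93.4] y -154.0 -132.0
183 253 264 [ 511.3 -143.    91.8] y -154.0 -132.0
184 254 264 [ 511.1 -142.2   89.1] y -153.0 -133.0
185 261 263 [ 511.6 -136.6   87.7] y -138.0 -134.0
[ 488.5 -142.7   55.1] [ 0.  -0.7  0.3] 29.836921027328888
collar? [270 179  12  23 140] [ 504.3 -112.4   64.9] [-124.1 -105.5]
```

Emit:
send_rows(
  deltas=[
    {"translation": [0,0,0.05],"turn": [0,0,0]},
    {"translation": [0,0,0.05],"turn": [0,0,0]},
    {"translation": [0,0,0.05],"turn": [0,0,0]},
    {"translation": [0,0,0.05],"turn": [0,0,0]},
    {"translation": [0,0,0.05],"turn": [0,0,0]},
    {"translation": [0,0,0.02],"turn": [0,0,0]},
    {"translation": [0,0,0],"turn": [0,0,0]},
  ],
)

```text
clock: 22.07
tcp_pos: [487.2, -142.5, 12.9]
tcp_rot: [0.735, 0.678, -0.0, -0.001]
contact_force: [0.9, -1.0, 0.6]
opening: 29.8
grip_force: 0.0
```

```bash
python3 tip2.py | tail -3; python3 - <<'E'
from h import *
d=shot('scene','a.png'); i=cv2.imread('pics/a.png')[130:250,220:400]; cv2.imwrite('pics/s5.png',cv2.resize(i,None,fx=4,fy=4))
E
```

```text
201 264 266 [ 511.2 -135.2   44.6] y -137.0 -133.0
[ 487.6 -142.5   13.4] [-0.1  0.2  0.2] 29.75354336656265
collar? [270 179  12  23 141] [ 504.5 -112.5   64.8] [-124.9 -105.2]
```

View pics/s5.png

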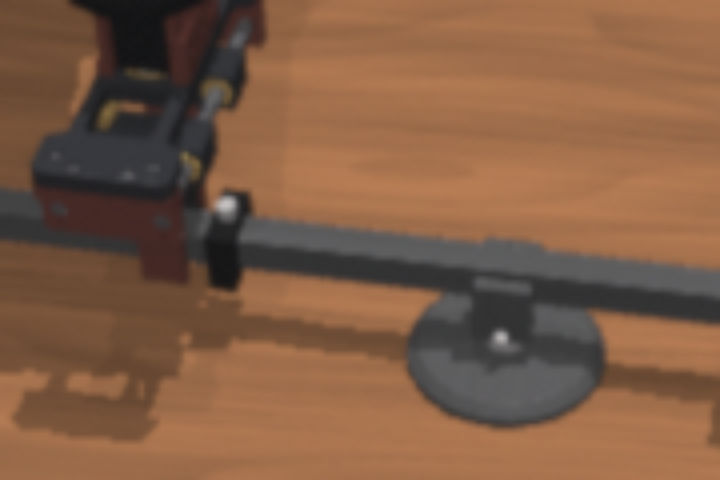

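The crop shows the fingers straddling the tube at (165,260), just behind the collar at (225,240), with the bar undisturbed.

Emit:
send_rows(
  deltas=[
    {"translation": [0.02,0,0],"turn": [0,0,0]},
    {"translation": [0.02,0,0],"turn": [0,0,0]},
    {"translation": [0.02,0,0],"turn": [0,0,0]},
    {"translation": [0.015,0,0],"turn": [0,0,0]},
    {"translation": [0.015,0,0],"turn": [0,0,0]},
    {"translation": [0.02,0,0],"turn": [0,0,0]},
    {"translation": [0.02,0,0],"turn": [0,0,0]},
    {"translation": [0.02,0,0],"turn": [0,0,0]},
    {"translation": [0.02,0,0],"turn": [0,0,0]},
    {"translation": [0.02,0,0],"turn": [0,0,0]},
  ],
)

```text
clock: 23.0
tcp_pos: [490.3, -114.0, 14.0]
tcp_rot: [0.735, 0.678, 0.0, 0.0]
contact_force: [0.5, -1.1, 0.3]
opening: 29.6
grip_force: 0.3
```

```bash
python3 tip2.py | tail -3; cat > lamp.py <<'E'
from h import *
d=robot.get_image('scene');P=pts(d);h=cv2.cvtColor(d['img'],cv2.COLOR_RGB2HSV)
w=((h[...,2]>140)&(h[...,1]<60)&(abs(P[...,1]-195)<60)&(abs(P[...,0]-515)<60)&(P[...,2]>20))
Q=P[w]; print('scene lamp',len(Q),Q.mean(0).round(2)); co=np.linalg.lstsq(np.c_[Q[:,:2],np.ones(len(Q))],Q[:,2],rcond=None)[0]
d=robot.get_image('top');P=pts(d);h=cv2.cvtColor(d['img'],cv2.COLOR_RGB2HSV)
w=((h[...,2]>140)&(h[...,1]<60)&(abs(P[...,1]-195)<60)&(abs(P[...,0]-515)<60)&(P[...,2]>20))
Q=P[w]; print('top lamp',len(Q),Q.mean(0).round(2))
E
python3 lamp.py
```

```text
204 284 284 [510.8 -96.1  39.9] y -96.0 -96.0
[ 490.5 -113.2   14. ] [ 0.1 -0.2  0.7] 29.671138688129574
collar? [280 180  11  23 136] [506.4 -94.4  63.9] [-103.4  -87.6]
scene lamp 873 [514.5  193.88  76.64]
top lamp 1155 [514.78 194.1   76.59]
```

Emit:
send_rows(
  deltas=[
    {"translation": [0.025,0,0],"turn": [0,0,0]},
    {"translation": [0.025,0,0],"turn": [0,0,0]},
    {"translation": [0.025,0,0],"turn": [0,0,0]},
    {"translation": [0.025,0,0],"turn": [0,0,0]},
    {"translation": [0.025,0,0],"turn": [0,0,0]},
    {"translation": [0.025,0,0],"turn": [0,0,0]},
    {"translation": [0.025,0,0],"turn": [0,0,0]},
    {"translation": [0.025,0,0],"turn": [0,0,0]},
    {"translation": [0.025,0,0],"turn": [0,0,0]},
    {"translation": [0.02,0,0],"turn": [0,0,0]},
  ],
)

```text
clock: 23.98
tcp_pos: [493.2, -77.2, 14.0]
tcp_rot: [0.735, 0.678, 0.0, -0.0]
contact_force: [-0.1, 0.1, -0.1]
opening: 29.7
grip_force: 0.3
```

```bash
python3 tip2.py | tail -3;python3 lamp.py
```

```text
206 300 301 [512.6 -62.1  39.4] y -63.0 -61.0
[493.3 -76.5  14. ] [0.  0.  0.3] 30.087222240485303
collar? [298 182  10  23 120] [509.9 -57.2  63.8] [-66.2 -51.1]
scene lamp 875 [514.16 193.63  76.85]
top lamp 1150 [514.81 194.17  76.58]
```

Emit:
send_rows(
  deltas=[
    {"translation": [0.025,0,0],"turn": [0,0,0]},
    {"translation": [0.025,0,0],"turn": [0,0,0]},
    {"translation": [0.025,0,0],"turn": [0,0,0]},
    {"translation": [0.025,0,0],"turn": [0,0,0]},
    {"translation": [0.025,0,0],"turn": [0,0,0]},
    {"translation": [0.025,0,0],"turn": [0,0,0]},
    {"translation": [0.025,0,0],"turn": [0,0,0]},
    {"translation": [0.025,0,0],"turn": [0,0,0]},
    {"translation": [0.025,0,0],"turn": [0,0,0]},
    {"translation": [0.025,0,0],"turn": [0,0,0]},
  ],
)

```text
clock: 24.97
tcp_pos: [496.2, -39.9, 14.0]
tcp_rot: [0.735, 0.678, 0.0, 0.0]
contact_force: [0.3, -2.3, 0.3]
opening: 29.7
grip_force: 0.3
```

Emit:
send_rows(
  deltas=[
    {"translation": [0.025,0,0],"turn": [0,0,0]},
    {"translation": [0.025,0,0],"turn": [0,0,0]},
    {"translation": [0.025,0,0],"turn": [0,0,0]},
    {"translation": [0.015,0,0],"turn": [0,0,0]},
    {"translation": [0.01,0,0],"turn": [0,0,0]},
    {"translation": [0,0,0],"turn": [0,0,0]},
  ],
)

```text
clock: 25.47
tcp_pos: [497.4, -24.9, 14.0]
tcp_rot: [0.735, 0.679, 0.0, -0.0]
contact_force: [0.6, -0.5, 1.4]
opening: 29.5
grip_force: 0.0
```

```bash
python3 tip2.py | tail -3;python3 lamp.py; python3 - <<'E'
from h import *
d=shot('top','b.png'); j=cv2.imread('pics/b.png')[270:345,260:380]
d=shot('scene','a.png'); i=cv2.imread('pics/a.png')[165:250,290:410]; cv2.imwrite('pics/s6.png',np.vstack([cv2.resize(i,None,fx=3.7,fy=3.7),cv2.resize(j,None,fx=3.7,fy=3.7)]))
E
```

```text
208 319 324 [520.  -18.2  44.8] y -23.0 -14.0
[497.4 -25.1  13.9] [ 0.5 -0.3  0.3] 29.703483847924154
collar? [324 190   9  19  92] [516.4  -5.1  60.3] [-13.5   1.6]
scene lamp 871 [514.29 194.63  73.12]
top lamp 1141 [514.86 195.02  73.11]
```

View pics/s6.png

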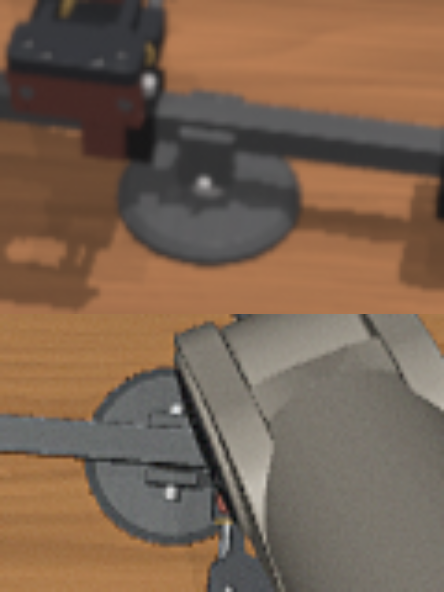

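The crop shows the collar at x of about 128–155 and the cheek edge at about 178 (upper half), so roughly 12 mm remain. The lamp's top is at z = 73, which is level.

Emit:
send_rows(
  deltas=[
    {"translation": [0.015,0,0],"turn": [0,0,0]},
    {"translation": [0.015,0,0],"turn": [0,0,0]},
    {"translation": [0.01,0,0],"turn": [0,0,0]},
    {"translation": [0.01,0,0],"turn": [0,0,0]},
    {"translation": [0,0,0],"turn": [0,0,0]},
  ],
)

```text
clock: 26.13
tcp_pos: [498.0, -17.4, 14.0]
tcp_rot: [0.735, 0.679, 0.0, -0.0]
contact_force: [0.8, 0.3, -0.3]
opening: 30.1
grip_force: 0.0
```

```bash
cat > gap.py <<'E'
from h import *
d=robot.get_image('scene'); st=robot.get_state()
g=cv2.cvtColor(d['img'],cv2.COLOR_RGB2GRAY)
for v in (198,202,206): print(v,g[v,316:356].tolist())
print(st['tcp_pos'].round(1),st['contact_force'].round(1))
E
python3 gap.py; python3 lamp.py
```

```text
198 [48, 48, 48, 48, 48, 48, 48, 48, 48, 49, 48, 46, 43, 47, 48, 48, 42, 28, 27, 37, 49, 50, 52, 56, 57, 58, 57, 56, 57, 62, 66, 71, 76, 79, 80, 79, 81, 82, 87, 92]
202 [56, 49, 48, 48, 48, 48, 48, 47, 48, 48, 45, 39, 26, 21, 22, 23, 23, 23, 25, 37, 48, 50, 52, 63, 68, 71, 72, 74, 78, 80, 82, 85, 87, 90, 90, 90, 86, 68, 52, 51]
206 [64, 51, 49, 49, 49, 48, 48, 49, 48, 48, 46, 39, 25, 23, 22, 22, 22, 24, 33, 60, 83, 81, 63, 53, 51, 51, 51, 50, 51, 51, 52, 52, 51, 50, 51, 52, 54, 65, 78, 79]
[498.  -17.5  14. ] [ 0.2 -0.2 -0.3]
scene lamp 875 [514.3  194.91  72.09]
top lamp 1144 [514.89 195.2   72.34]
```

Emit:
send_rows(
  deltas=[
    {"translation": [0.01,0,0],"turn": [0,0,0]},
    {"translation": [0.01,0,0],"turn": [0,0,0]},
    {"translation": [0.008,0,0],"turn": [0,0,0]},
    {"translation": [0.006,0,0],"turn": [0,0,0]},
    {"translation": [0.003,0,0],"turn": [0,0,0]},
    {"translation": [0,0,0],"turn": [0,0,0]},
  ],
)

```text
clock: 26.78
tcp_pos: [498.5, -12.2, 14.0]
tcp_rot: [0.735, 0.678, 0.0, 0.0]
contact_force: [-0.3, -1.3, 0.2]
opening: 30.2
grip_force: 0.0
```

```bash
python3 gap.py; python3 lamp.py
```

```text
198 [48, 49, 48, 47, 48, 49, 48, 48, 48, 49, 48, 49, 49, 48, 47, 44, 48, 48, 48, 44, 33, 31, 42, 53, 56, 57, 56, 57, 59, 62, 65, 71, 77, 79, 80, 79, 81, 83, 87, 92]
202 [89, 98, 87, 55, 48, 47, 48, 47, 48, 48, 48, 48, 47, 44, 31, 25, 23, 22, 22, 23, 23, 28, 43, 60, 66, 71, 73, 74, 77, 79, 82, 85, 88, 90, 90, 90, 86, 69, 53, 49]
206 [85, 85, 76, 53, 48, 49, 49, 48, 49, 47, 48, 48, 48, 44, 32, 24, 22, 23, 23, 24, 25, 34, 48, 51, 51, 50, 50, 50, 52, 52, 51, 51, 51, 51, 51, 51, 53, 64, 78, 79]
[498.5 -12.2  14. ] [ 0.5  0.4 -0.3]
scene lamp 876 [514.16 194.89  72.13]
top lamp 1141 [514.91 195.2   72.45]
```

Emit:
send_rows(
  deltas=[
    {"translation": [0.005,0,0],"turn": [0,0,0]},
    {"translation": [0.003,0,0],"turn": [0,0,0]},
    {"translation": [0,0,0],"turn": [0,0,0]},
    {"translation": [0,0,0],"turn": [0,0,0]},
  ],
)

```text
clock: 27.27
tcp_pos: [498.5, -11.1, 14.0]
tcp_rot: [0.735, 0.678, 0.0, -0.0]
contact_force: [-0.4, -0.4, -0.0]
opening: 30.0
grip_force: 0.2
```

```bash
python3 gap.py|tail -2; python3 gap.py|tail -2; python3 lamp.py; python3 gap.py|tail -1
```

```text
206 [85, 85, 80, 63, 50, 49, 49, 48, 48, 49, 48, 48, 49, 47, 41, 25, 22, 22, 23, 23, 23, 28, 38, 50, 51, 50, 50, 50, 51, 51, 51, 52, 51, 51, 51, 51, 54, 63, 77, 78]
[498.5 -11.1  14. ] [-0.6 -0.9  0.4]
206 [85, 85, 79, 64, 50, 49, 48, 49, 48, 48, 48, 48, 48, 47, 40, 25, 23, 22, 23, 22, 24, 28, 39, 50, 50, 50, 51, 51, 51, 51, 51, 51, 51, 50, 50, 51, 53, 63, 76, 79]
[498.5 -11.1  13.9] [-0.7 -1.  -0.8]
scene lamp 877 [514.31 194.74  72.45]
top lamp 1138 [514.8  195.17  72.64]
[498.5 -11.1  14. ] [0.1 0.1 0.8]
```

Emit:
send_rows(
  deltas=[
    {"translation": [0.004,0,0],"turn": [0,0,0]},
    {"translation": [0.003,0,0],"turn": [0,0,0]},
    {"translation": [0,0,0],"turn": [0,0,0]},
    {"translation": [0,0,0],"turn": [0,0,0]},
  ],
)

```text
clock: 27.85
tcp_pos: [498.6, -10.7, 14.0]
tcp_rot: [0.735, 0.678, -0.0, 0.0]
contact_force: [0.2, -4.3, 1.0]
opening: 29.9
grip_force: 1.5
```

```bash
python3 gap.py|tail -2; for i in 1 2 3 4; do python3 gap.py|tail -1; done; python3 lamp.py
```

```text
206 [85, 85, 82, 70, 52, 49, 48, 48, 49, 48, 48, 48, 48, 48, 43, 28, 23, 22, 23, 23, 24, 27, 39, 50, 50, 50, 50, 50, 51, 52, 51, 51, 51, 51, 50, 52, 53, 64, 76, 78]
[498.5 -10.7  14. ] [-0.4 -2.7  1.6]
[498.5 -10.7  14. ] [ 0.1 -3.2  1.7]
[498.5 -10.6  14. ] [-0.8 -3.7  2.5]
[498.5 -10.6  14. ] [-0.4 -3.1  2.1]
[498.5 -10.6  14. ] [ 0.  -3.8  1.9]
scene lamp 876 [514.34 194.99  72.12]
top lamp 1138 [514.81 195.27  72.2 ]
```

The collar is against the cheeks with about 3.5 N, so I'll retreat along the bar and lift clear.

Emit:
send_rows(
  deltas=[
    {"translation": [-0.007,0,0],"turn": [0,0,0]},
    {"translation": [-0.01,0,0],"turn": [0,0,0]},
    {"translation": [-0.03,0,0],"turn": [0,0,0]},
    {"translation": [-0.06,0,0],"turn": [0,0,0]},
    {"translation": [0,0,0],"turn": [0,0,0]},
    {"translation": [0,0,-0.03],"turn": [0,0,0]},
    {"translation": [0,0,-0.07],"turn": [0,0,0]},
    {"translation": [0,0,-0.1],"turn": [0,0,0]},
    {"translation": [0,0,-0.2],"turn": [0,0,0]},
    {"translation": [0,0,-0.25],"turn": [0,0,0]},
  ],
)

```text
clock: 29.03
tcp_pos: [495.6, -25.5, 111.7]
tcp_rot: [0.734, 0.679, -0.001, -0.002]
contact_force: [0.8, -0.3, 0.3]
opening: 29.9
grip_force: 0.0
```

Emit:
send_rows(
  deltas=[
    {"translation": [-0.2,0,-0.15],"turn": [0,0,0]},
    {"translation": [-0.27,0,0],"turn": [0,0,0]},
    {"translation": [-0.27,0,0],"turn": [0,0,0]},
    {"translation": [-0.27,0,0],"turn": [0,0,0]},
    {"translation": [-0.27,0,0],"turn": [0,0,0]},
    {"translation": [-0.27,0,0],"turn": [0,0,0]},
    {"translation": [-0.27,0,0],"turn": [0,0,0]},
    {"translation": [-0.27,0,0],"turn": [0,0,0]},
    {"translation": [-0.2,0,0],"turn": [0,0,0]},
    {"translation": [0,0,0],"turn": [0,0,0]},
  ],
)

```text
clock: 29.87
tcp_pos: [467.7, -376.3, 134.8]
tcp_rot: [0.738, 0.675, -0.001, 0.001]
contact_force: [0.3, -1.0, 0.6]
opening: 30.1
grip_force: 0.0
```

Emit:
send_rows(
  deltas=[
    {"translation": [0,0,0],"turn": [0,0,0]},
    {"translation": [0,0,0],"turn": [0,0,0]},
    {"translation": [0,0,0],"turn": [0,0,0]},
    {"translation": [0,0,0],"turn": [0,0,0]},
    {"translation": [0,0,0],"turn": [0,0,0]},
    {"translation": [0,0,0],"turn": [0,0,0]},
    {"translation": [0,0,0],"turn": [0,0,0]},
    {"translation": [0,0,0],"turn": [0,0,0]},
    {"translation": [0,0,0],"turn": [0,0,0]},
    {"translation": [0,0,0],"turn": [0,0,0]},
  ],
)

```text
clock: 30.7
tcp_pos: [469.9, -368.5, 133.9]
tcp_rot: [0.735, 0.678, -0.0, -0.0]
contact_force: [-0.4, 0.4, 0.2]
opening: 29.7
grip_force: 0.0
```

```bash
python3 m.py; python3 lamp.py; python3 gap.py; python3 - <<'E'
from h import *
d=shot('top','b.png'); j=cv2.imread('pics/b.png')[270:345,180:460]
d=shot('scene','a.png'); i=cv2.imread('pics/a.png')[150:270,220:500]; cv2.imwrite('pics/s7.png',np.vstack([cv2.resize(i,None,fx=2.8,fy=2.8),cv2.resize(j,None,fx=2.8,fy=2.8)]))
E
```

```text
lamp px [ 207  281   37   36 1135] centre [514.7 195.   72.7]
slope down to lamp 0.0052 z at 31 68.9 yaw 0.0802 x at 31 501.4 tail y -256.7 px u max 449
dark 447 311 320 [ 479. -256.   71.]
dark 448 311 320 [ 473. -229.  185.]
dark 449 311 320 [ 479. -261.   71.]
[ 469.9 -368.5  133.9]
scene lamp 875 [514.21 194.74  72.65]
top lamp 1142 [514.84 195.03  72.86]
198 [50, 51, 50, 50, 50, 50, 50, 50, 51, 51, 51, 50, 50, 49, 45, 30, 25, 23, 23, 25, 23, 25, 37, 54, 58, 58, 56, 56, 58, 62, 65, 71, 77, 78, 79, 79, 80, 82, 86, 91]
202 [125, 125, 125, 122, 116, 117, 115, 108, 105, 103, 101, 95, 86, 83, 64, 34, 24, 23, 23, 22, 24, 28, 45, 64, 68, 71, 72, 74, 76, 79, 81, 85, 87, 89, 89, 90, 84, 64, 52, 50]
206 [134, 134, 133, 133, 133, 133, 133, 132, 131, 127, 114, 96, 88, 81, 70, 40, 23, 22, 23, 22, 23, 26, 39, 51, 51, 51, 51, 50, 51, 52, 51, 51, 51, 50, 50, 51, 54, 65, 78, 78]
[ 469.9 -368.6  134. ] [ 0.9 -0.2 -0.1]
```

View pics/s7.png

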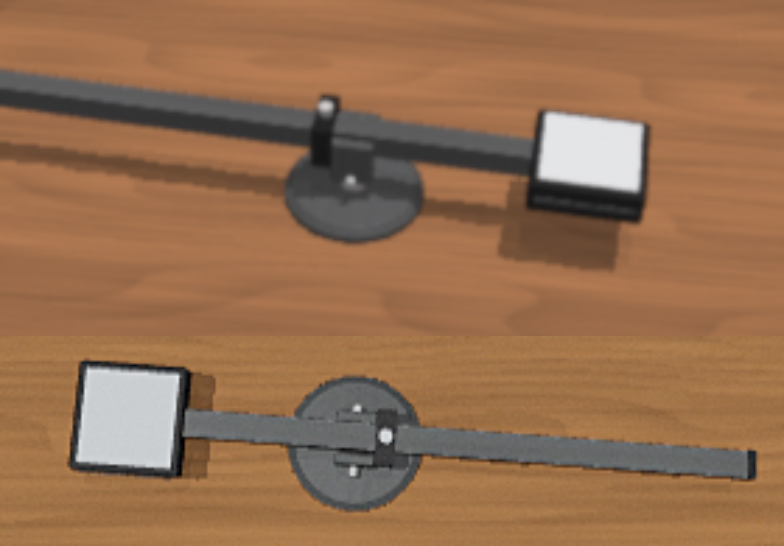

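The bar is level (slope 0.005) and the collar at crop (325,130) is flush against the cradle cheeks. The robot is clear, so I'm signing off.

```bash
python3 -c "
from cell import robot
print(robot.sign_off())"
```

```text
the job is handed in; nothing more can be done
None
```

The bar lies balanced and level on the cradle (slope about 0.005 rad), the collar rests against the cheeks, the bystanders were left untouched, and the job was handed in at about 31 s; no verdict was returned.

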